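# Put the strap embossing roller into third gear

### The job

Change the strap embossing roller to third gear: with your fingertips push the red-knobbed gear lever along its left-hand slot to neutral, across through the neutral channel to the right, then forward (away from the robot) until it is fully home in the third slot, the one marked with three dots. Push from outside, never taking the knob between the fingers, do not force the lever, keep the black reverse ring below the knob down, and leave everything else on the machine and the bench where it stands.

Things in the scene. Friction and masses are not known exactly. Their poses are not given: they have to be found in the camera images.
- gate (a point): Middle of the gear gate, on the upper face of its level aluminium plate (106 x 96 mm, 143 mm above the bench) on the grey gear case. Axes of the machine: x forward (away from the robot, turned with the machine up to 0.2 rad), y left, z up. The H: two legs along x at y = +14 and -14 mm, 14 mm wide, from x = -23 to +23 mm, joined by an 19 mm wide neutral channel along y
- third_slot (a point): Where the stem's middle stands in the plate when the lever is home in third: 18 mm forward, 14 mm right of gate. Gears: far left first (one dot), near left second (two dots), far right third (three dots); near right is reverse (red bar), shut by two steel ears, 13 mm high, unless the ring is lifted. Between the legs are 14 mm tongues with rounded corners
- lever_pivot (a point): Point the lever turns about, 75 mm above the bench, straight below gate, inside the case; axes of the machine. With angles shift and select, the knob's centre lies from here at x = 0.165 sin(shift), y = -0.165 sin(select) cos(shift), z = 0.165 cos(select) cos(shift) m; home in third: 41 mm forward, 32 mm right, 157 mm up
- knob: Red ball knob on the gear lever, 42 mm in diameter; origin at its centre, 165 mm from the pivot, 240 mm above the bench with the lever upright, about 230 at the ends of the legs. On a 10 mm steel stem. It moves with about 3 N and a little damping and stays where it is left. More than 40 N from the fingers counts as forcing it
- roller: The machine with all it carries; origin on the bench straight below gate, axes as there. It is bolted down. The roll stand is 135 to 350 mm to the left of the gate's middle, its black handwheels 246 mm high. A 185 mm high yellow guard stands 98 to 132 mm left of the gate's middle. The motor on the far side of the gate is 150 mm high, the case top round the gate plate 120 mm (190 x 180 mm)
- gear_select (a joint): Side-to-side angle of the lever, rad: 0 upright, about -0.20 in the left leg, about +0.20 in the right leg (0.03 of play each way). Grows as the lever goes right. At the start the lever is in the left leg
- gear_shift (a joint): Fore-and-aft angle of the lever, rad: 0 upright (neutral), grows forward; -0.25 at a leg's near end, +0.25 at its far end. Between about -0.06 and 0.06 the lever passes freely through the neutral channel. At the start it is anywhere along the left leg, from -0.24 to 0.24
- lift_ring (a joint): Lift of the reverse ring along the stem, m: 0 down (held by a spring), up to 0.012. The ring is black, 32 mm across, its top 46 mm below the knob's centre, with a 22 mm sleeve below it. It is to stay down
- stamp_mid (a point): A bystander: leave it where it is. Small brass stamp, 18 mm across, 55 mm tall, standing on the near left corner of the gear case, beside the gate; half-way up
- wax_tin_mid (a point): A bystander: leave it where it is. Round steel wax tin with a yellow lid, 60 mm across, 22 mm tall, on the roller's infeed table; half-way up
- thread_spool_mid (a point): A bystander: leave it where it is. Wooden thread spool, 48 mm across, 70 mm tall, standing on the bench; half-way up
- slicker_mid (a point): A bystander: leave it where it is. Turned wooden edge slicker, 38 mm across, 110 mm tall, standing on the bench; half-way up
- dye_bottle_mid (a point): A bystander: leave it where it is. Amber dye bottle, 48 mm across, 105 mm tall, on the bench; half-way up
- mallet_mid (a point): A bystander: leave it where it is. Mallet 240 mm long lying on the bench; the point is on the handle's axis near the head
- tool_cup_mid (a point): A bystander: leave it where it is. Blue cup of hand tools, 80 mm across, tools up to 170 mm high, on the bench; half-way up the cup
- brass_weight_mid (a point): A bystander: leave it where it is. Brass bar weight, 100 x 36 x 24 mm, on the bench; its centre

How it is judged:
By the outcome, as a careful person would: the job done as asked, in the order asked, and still so for the second after the job is handed in, with the robot touching nothing.
It also fails if it takes over 67 s, if anything falls off the work surface, if the arm or the gripper's body presses on something with over 40 N, if the wrist force passes 120 N, or if a joint passes its speed limit or range.

### The arm

A 7-joint arm with a two-finger parallel gripper is mounted at the origin on the work surface. World frame = base frame: x ahead of the robot, y to its left, z up, the work surface at z = 0. Lengths are in m, angles in degrees, forces in N, time in s.
With the tool pointing down it reaches from about 0.425 to 0.875 m from the base axis. Payload 4.7 kg.
Tool frame: the origin (TCP) lies on the front face of the gripper's body, between the roots of the fingers; the fingertips stand 70 mm ahead of it and the grasp point (between the pads) lies 51 mm ahead of it; z points along the fingers, y is the direction in which the jaws open and shut (so a half turn about z gives the same grasp; the last joint's range is limited). The gripper opens to 87 mm and grips with 3 to 60 N. Pads are 19 mm wide; open, the fingers measure 117 mm over their backs; the gripper's body (75 mm by 190 mm) begins 51 mm behind the grasp point.
Start: joints at [-67.832, 18.392, -4.016, 83.108, 1.295, 78.541, -3.26], TCP at [0.237, 0.605, 0.292] pointing down, gripper open.
Joint ranges: [-163.93, 163.93], [-17.29, 119.83], [-79.2, 71.16], [3.27, 140.29], [-89.18, 269.18], [5.43, 117.66], [-154.24, 154.24]. Speed limits (degrees/s): [147.25, 147.25, 180, 180, 180, 180, 180].

### API

Orientations are given as [roll, pitch, yaw] about the fixed x, y, z axes, in that order (R = Rz(yaw) Ry(pitch) Rx(roll)).
In Python, from cell import env gives the robot as it stands.
- The arm moves only by the tool drive_tool, never from a script. Its argument "commands" is a list of rows, each a list of 7 numbers: the shift along the tool's x, y, z in cm, then the turn, a rotation vector about the tool's x, y, z in degrees, then the opening, from 0 (shut) to 1 (fully open). In form: [[tx, ty, tz, rx, ry, rz, hand], ...]. A call has 1 to 20 rows; each row shifts and turns the commanded pose from where the row before left it, along the tool's axes as they then stand; what a row does not reach is not made up. A row lasts 1/12 s, in which the tool goes at most 41.7 mm and 7.16 degrees, less where a joint would pass 70% of its speed; a pose out of reach is approached as far as the arm can. A call is refused whole if a number of a shift passes 4.17 or a number of a turn 7.16, either way. A call with a gripper value outside its range is refused whole. The fingers move at their own pace and stop on an object; "force" is the grip in N (left out, the last holds). Time passes only in rows, so rows that do not move let the fingers close. It gives the time, the measured TCP pose, the force and the opening at its end, in the units of the state.
- env.get_obs(): the state, without advancing time (a new reading comes with each control period).
- env.read_camera(name): name is "side" or "top"; returns a dict with "img" (384x512x3 uint8, blue, green, red), "mtx" (3x3 intrinsics, pixels), "pose" (4x4, takes a point from camera to world coordinates). Camera axes: x right, y down, z forward; pixel columns grow to the right and rows downward; lengths in m; the calibration is good to about 2 mm. A picture is of the moment at which its call begins. There is no depth.
- env.sign_off(): hands the job in, once; it reports no verdict.
The state is a dict: "time_s": time; "qpos": joint angles; "joint_velocities": joint speeds; "effort": joint torques, N m; "tool_pos": TCP position; "tool_rot": TCP orientation; "force": force on the tool from outside, world axes, zero at the start; "wrist_torque": the same for the moment, N m; "grip_width": finger opening in m.
Only numpy, scipy, OpenCV 4.12 (cv2) and the standard library are available. Lean on these libraries where they do the work, as an engineer would, in place of code of your own. Each camera call takes 0.05 s, during which the arm holds its last target.

## Working session

There is one attempt and no reset: what is moved stays moved. The work goes in short steps, Python scripts to look and compute and a tool call to move; the robot and the scene stay as the last step left them, time stands still between calls to the robot, and variables do not carry over. Pictures are saved under pics/ and viewed, and the job is handed in when it is done.

Besides the shell and the picture viewer there is one more tool, called after "Emit:" as name(argument=value, ...), one argument or row to a line, values as JSON. drive_tool: Moves the arm, as the interface text tells. Its arguments: {"type":"object","properties":{"commands":{"type":"array"},"force":{"type":"number"}},"required":["commands"]}

```bash
mkdir -p pics; ls; python3 - <<'E'
from cell import env
import cv2
o=env.get_obs()
for k,v in o.items(): print(k,v)
for n in("side","top"):
    c=env.read_camera(n); cv2.imwrite(f"pics/{n}0.png",c["img"]); print(n,c["mtx"].tolist(),c["pose"].round(4).tolist())
E
```

```text
pics
time_s 0.0
qpos [-67.83169537  18.43917861  -4.01364585  83.17508016   1.29726275
  78.54144545  -3.26149401]
joint_velocities [ 0.00208587  0.01636359 -0.0593777  -0.07990188  0.04169348 -0.04983913
  0.00466381]
effort [-6.13786688e-05 -4.91290069e+01 -4.03837077e-01 -3.12521124e+01
 -6.36851834e-02  4.37316787e-02  1.98548432e-04]
tool_pos [0.23666777 0.60492667 0.29115824]
tool_rot [-1.79889659e+02  8.62080037e-03  1.58638626e+02]
force [-0.52007584 -0.30091312 -0.31149196]
wrist_torque [ 0.02349622 -0.00613133  0.03143478]
grip_width 0.08729116773498341
side [[387.60927557444654, 0.0, 251.91156469567323], [0.0, 387.60927557444654, 192.78696781238816], [0.0, 0.0, 1.0]] [[0.9568, -0.1733, 0.2334, 0.1734], [-0.2906, -0.5929, 0.751, -0.9759], [0.0082, -0.7864, -0.6177, 0.9787], [0.0, 0.0, 0.0, 1.0]]
top [[404.9780146662613, 0.0, 254.8994687085478], [0.0, 404.9780146662613, 189.57297189487906], [0.0, 0.0, 1.0]] [[-0.0207, -0.988, 0.1532, 0.2746], [-0.9996, 0.0234, 0.0163, 0.0174], [-0.0197, -0.1528, -0.9881, 1.5396], [0.0, 0.0, 0.0, 1.0]]
```

```bash
python3 - <<'E'
import cv2
for n in("side","top"):
    i=cv2.imread(f"pics/{n}0.png"); cv2.imwrite(f"pics/{n}0b.png",cv2.resize(i,(800,600),interpolation=cv2.INTER_CUBIC))
E
```

```text
(no output)
```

View pics/side0b.png

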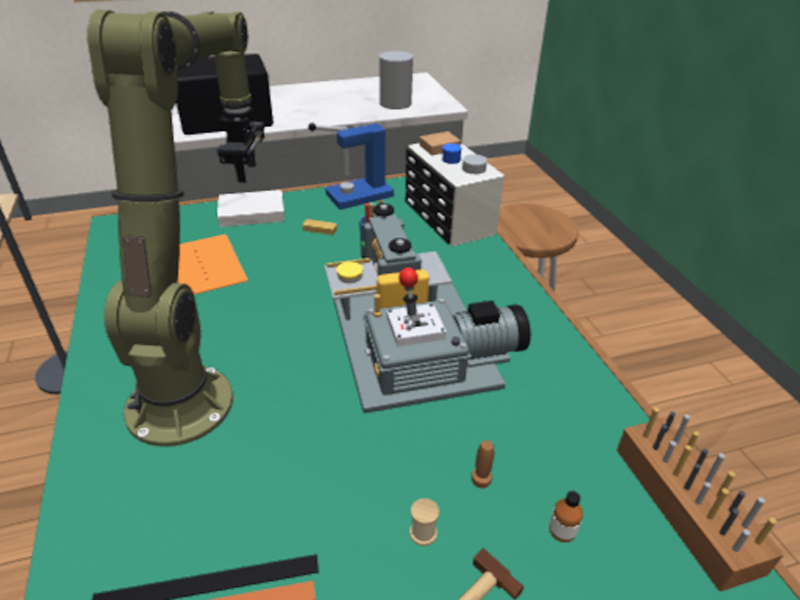

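View pics/top0b.png

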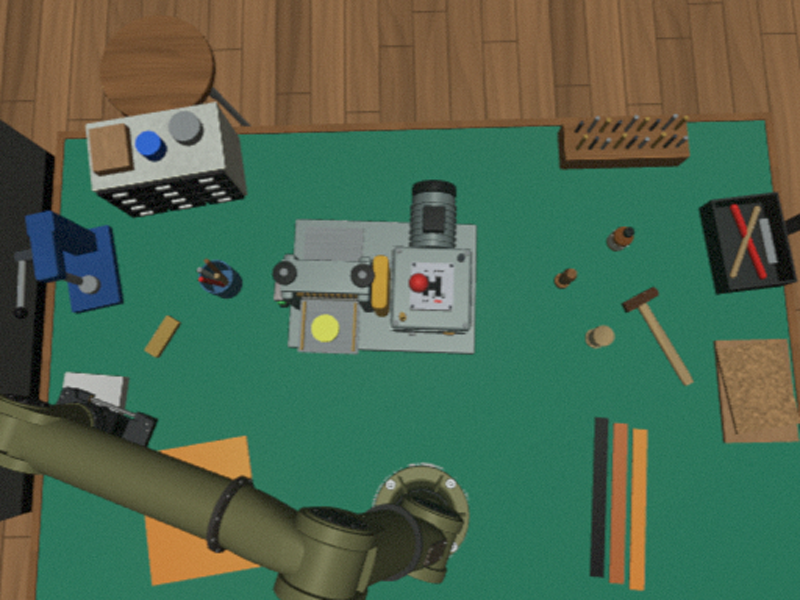

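```bash
python3 - <<'E'
import cv2
i=cv2.imread("pics/top0.png")[145:225,240:320]; cv2.imwrite("pics/topc.png",cv2.resize(i,(600,600),interpolation=cv2.INTER_CUBIC)) #7.5x
i=cv2.imread("pics/side0.png")[160:260,220:330]; cv2.imwrite("pics/sidec.png",cv2.resize(i,(660,600),interpolation=cv2.INTER_CUBIC)) #6x
E
```

```text
(no output)
```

View pics/topc.png

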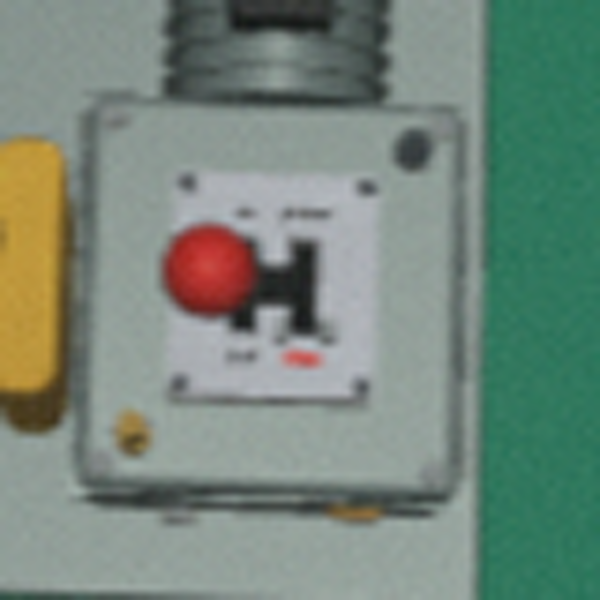

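View pics/sidec.png

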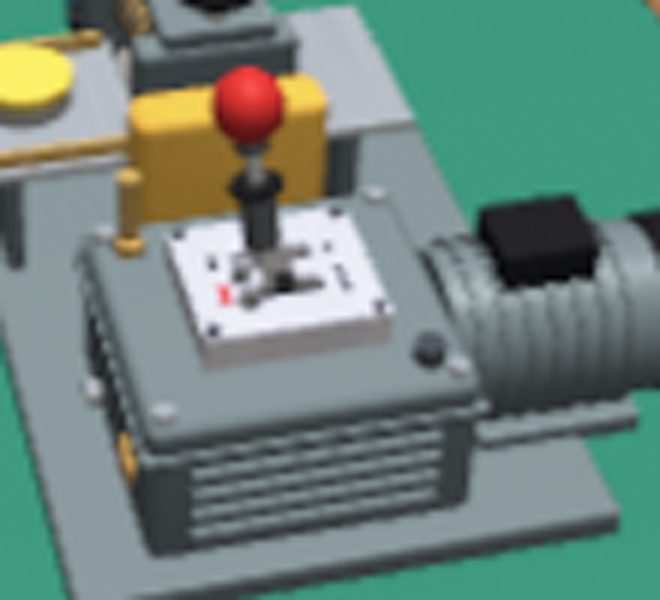

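```bash
cat > h.py <<'E'
import numpy as np,cv2
from cell import env
def ray(c,u,v):
    d=c["pose"][:3,:3]@np.linalg.solve(c["mtx"],[u,v,1.]); return c["pose"][:3,3],d/np.linalg.norm(d)
def plane(c,u,v,z):
    o,d=ray(c,u,v); return o+d*(z-o[2])/d[2]
def red(c):
    im=c["img"].astype(int); b,g,r=im[...,0],im[...,1],im[...,2]
    m=((r>110)&(g<70)&(b<70)).astype(np.uint8)
    n,l,s,ce=cv2.connectedComponentsWithStats(m)
    k=1+np.argmax(s[1:,4]); return ce[k],s[k]
def tri(rs):
    A=sum(np.eye(3)-np.outer(d,d) for o,d in rs); B=sum((np.eye(3)-np.outer(d,d))@o for o,d in rs)
    return np.linalg.solve(A,B)
E
python3 - <<'E'
from h import *
t=env.read_camera("top"); s=env.read_camera("side")
T=lambda p:(240+(p[0]+.5)/7.5-.5,145+(p[1]+.5)/7.5-.5)
S=lambda p:(220+(p[0]+.5)/6-.5,160+(p[1]+.5)/6-.5)
print("corners top")
for p in [(178,172),(380,182),(370,402),(168,395),(187,182),(368,187),(361,388),(179,384)]: print(p,plane(t,*T(p),.143).round(4))
print("bolts side (nearL,farL,farR,nearR)")
for p in [(178,235),(336,211),(381,307),(213,330)]: print(p,plane(s,*S(p),.143).round(4))
ct,st=red(t); cs,ss=red(s); print(ct,st,cs,ss)
r1=ray(t,*ct); r2=ray(s,*cs); print("knob",tri([r1,r2]))
r1=ray(t,*T((209,270))); r2=ray(s,*S((248,104))); print("knob hand",tri([r1,r2]))
E
```

```text
corners top
(178, 172) [0.5689 0.0093 0.143 ]
(380, 182) [ 0.5618 -0.0851  0.143 ]
(370, 402) [ 0.4581 -0.077   0.143 ]
(168, 395) [0.4635 0.0164 0.143 ]
(187, 182) [0.564  0.0052 0.143 ]
(368, 187) [ 0.5596 -0.0794  0.143 ]
(361, 388) [ 0.4647 -0.073   0.143 ]
(179, 384) [0.4686 0.0112 0.143 ]
bolts side (nearL,farL,farR,nearR)
(178, 235) [0.4709 0.0112 0.143 ]
(336, 211) [0.5649 0.0066 0.143 ]
(381, 307) [ 0.56   -0.0805  0.143 ]
(213, 330) [ 0.4657 -0.0727  0.143 ]
[483.9        165.32727273] [478 152  13  26 110] [261.         175.80681818] [256 171  11  10  88]
knob [ 0.40214627 -0.48082428  0.61391769]
knob hand [ 0.50563028 -0.00268699  0.23753848]
```

The top crop shows the plate, with its bolts at about (187,182), (368,187), (361,388) and (179,384). The red knob is at (209,270), and the side crop shows it at (248,104). This puts the gate at about (0.515, -0.034) with yaw about -0.06 rad. The knob is at machine (-11, +31) mm, so the lever is in the left leg at shift ≈ -0.07.

I'll raise the arm, shut the fingers and swing over.

Emit:
drive_tool(
  commands=[
    [0,0,-2,0,0,0,0],
    [0,0,-3,0,0,0,0],
    [0,0,-3,0,0,0,0],
    [0,0,-2,0,0,0,0],
    [-1.7,-0.4,0,0,0,1.5,0],
    [-3.4,-0.8,0,0,0,3,0],
    [-3.3,-0.8,0,0,0,3,0],
    [-3.3,-0.8,0,0,0,3,0],
    [-3.2,-0.8,0,0,0,3,0],
    [-3.2,-0.8,0,0,0,3,0],
    [-3.1,-0.8,0,0,0,3,0],
    [-3.1,-0.8,0,0,0,3,0],
    [-3.0,-0.8,0,0,0,3,0],
    [-3.0,-0.8,0,0,0,3,0],
    [-2.9,-0.8,0,0,0,3,0],
    [-2.9,-0.8,0,0,0,3,0],
  ],
  force=20,
)

```text
time_s: 1.53
tool_pos: [0.4684, 0.3186, 0.3912]
tool_rot: [-179.9, 0.0, 123.9]
force: [0.5, 0.3, 0.1]
grip_width: 0.0005
```

Emit:
drive_tool(
  commands=[
    [-2.8,-0.8,0,0,0,3,0],
    [-2.8,-0.8,0,0,0,3,0],
    [-2.7,-0.8,0,0,0,3,0],
    [-2.7,-0.8,0,0,0,3,0],
    [-2.6,-0.8,0,0,0,3,0],
    [-2.6,-0.8,0,0,0,3,0],
    [-2.5,-0.8,0,0,0,3,0],
    [-2.5,-0.8,0,0,0,3,0],
    [-2.4,-0.8,0,0,0,3,0],
    [-2.4,-0.8,0,0,0,3,0],
    [-2.4,-0.8,0,0,0,3,0],
    [-1.2,-0.4,0,0,0,1.5,0],
    [0,0,0,0,0,0,0],
    [0,0,0,0,0,0,0],
  ],
)

```text
time_s: 2.7
tool_pos: [0.4759, 0.0168, 0.3925]
tool_rot: [180.0, -0.1, 89.6]
force: [-0.5, 0.4, 0.4]
grip_width: 0.0008
```

Emit:
drive_tool(
  commands=[
    [-0.8,-1.0,0,0,0,1.5,0],
    [-0.8,-1.1,0,0,0,1.5,0],
    [0,0,-0.0,0,0,0,0],
    [0,0,2,0,0,0,0],
    [0,0,2,0,0,0,0],
    [0,0,2,0,0,0,0],
    [0,0,2,0,0,0,0],
    [0,0,1.5,0,0,0,0],
    [0,0,1,0,0,0,0],
    [0,0,0,0,0,0,0],
    [0,0,0,0,0,0,0],
  ],
)

```text
time_s: 3.62
tool_pos: [0.4551, 0.002, 0.2873]
tool_rot: [-180.0, 0.0, 86.7]
force: [-0.1, 0.4, 0.3]
grip_width: 0.0004
```

```bash
cat >> h.py <<'E'
G=np.array([.515,-.034]); a=-.06; R=np.array([[np.cos(a),-np.sin(a)],[np.sin(a),np.cos(a)]])
def mach(p): return (R.T@(np.asarray(p)[:2]-G))*1000
def look(n):
    out=[]
    for k,(x,y,w) in (("side",(215,145,120)),("top",(235,130,100))):
        c=env.read_camera(k); i=c["img"][y:y+w,x:x+w]; out.append(cv2.resize(i,(400,400),interpolation=cv2.INTER_CUBIC))
    cv2.imwrite(f"pics/{n}.png",np.hstack(out))
    o=env.get_obs(); print(o["time_s"],"F mach",mach(o["tool_pos"]).round(1),"z",o["tool_pos"][2],"f",o["force"].round(1), o["tool_rot"])
E
python3 -c "
from h import *; look('a')"
```

```text
3.7167 F mach [-61.5  32. ] z 0.28832982228756593 f [ 0.5 -0.1 -0.4] [ 1.79896898e+02 -2.53519063e-02  8.66936168e+01]
```

View pics/a.png

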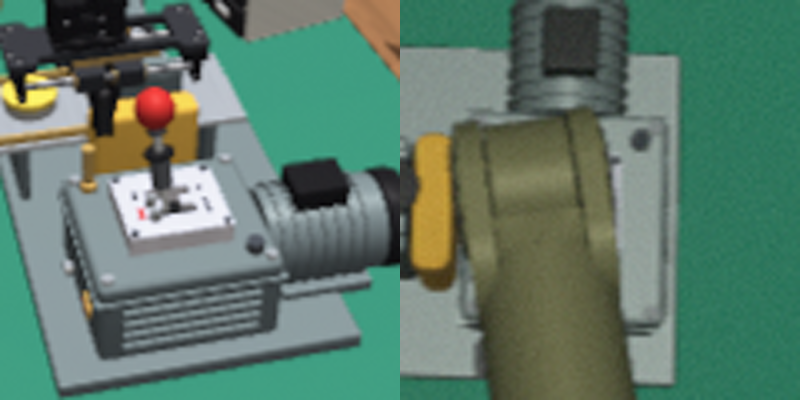

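The side view shows the shut fingertips at (103,130), just behind the knob at (155,108). The arm hides the top view. Next I push forward.

Emit:
drive_tool(
  commands=[
    [0,0.4,0,0,0,0,0],
    [0,0.4,0,0,0,0,0],
    [0,0.4,0,0,0,0,0],
    [0,0.3,0,0,0,0,0],
    [0,0.2,0,0,0,0,0],
  ],
)

```text
time_s: 4.13
tool_pos: [0.4723, -0.0, 0.2874]
tool_rot: [180.0, 0.0, 86.6]
force: [0.0, -0.7, 0.0]
grip_width: 0.0004
```

Emit:
drive_tool(
  commands=[
    [0,0.2,0,0,0,0,0],
    [0,0.2,0,0,0,0,0],
    [0,0.2,0,0,0,0,0],
    [0,0.2,0,0,0,0,0],
  ],
)

```text
time_s: 4.47
tool_pos: [0.4793, -0.0003, 0.2874]
tool_rot: [-179.9, -0.0, 86.6]
force: [-4.1, -0.1, 4.2]
grip_width: 0.0005
```

```bash
cat >> h.py <<'E'
def knob():
    c=env.read_camera("side"); im=c["img"].astype(int); b,g,r=im[...,0],im[...,1],im[...,2]
    m=((r>100)&(g<.5*r)&(b<.5*r)); m[:130]=0;m[200:]=0;m[:,:235]=0;m[:,320:]=0
    n,l,s,ce=cv2.connectedComponentsWithStats(m.astype(np.uint8)); k=1+np.argmax(s[1:,4])
    x,y,w,h,_=s[k]; u,v=ce[k]
    z=.236
    for _ in range(20):
        p=plane(c,u,v,z); q=mach(p)/1000; z=.075+np.sqrt(max(.165**2-q[0]**2-q[1]**2,0))
    print("knob px",u,v,"size",w,h,"mach",(q*1000).round(1),"z",round(z,4),"shift",np.arcsin(q[0]/.165).round(3),"sel",np.arctan2(-q[1],z-.075).round(3))
E
python3 -c "
from h import *; look('b'); knob()"
```

```text
4.5667 F mach [-37.4  31.5] z 0.28740274802367466 f [-3.   0.4  3.8] [-1.79954844e+02 -8.61966659e-03  8.66421979e+01]
knob px 262.019801980198 176.1089108910891 size 11 11 mach [-5.4 36.7] z 0.2358 shift -0.033 sel -0.224
```

View pics/b.png

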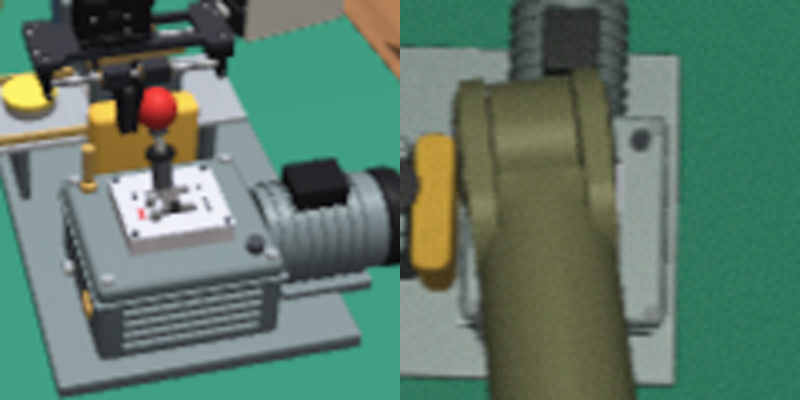

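```bash
python3 - <<'E'
from h import *
c=env.read_camera("side"); i=c["img"][150:225,225:300]
cv2.imwrite("pics/b2.png",cv2.resize(i,(600,600),interpolation=cv2.INTER_CUBIC))
o=env.get_obs();print(o["time_s"],o["force"],o["wrist_torque"])
def proj(p):
    P=np.linalg.inv(c["pose"])@np.r_[p,1]; q=c["mtx"]@P[:3]; return q[:2]/q[2]
t=o["tool_pos"]
for z in(.0,.06,.07): print("tool axis at",z,(proj(t-[0,0,z])-[225,150])*8+3.5)
for x in(-.011,-.005,0):
  w=G+R@[x,.031]; print("knob x",x,(proj([*w,.2365])-[225,150])*8+3.5)
E
```

```text
4.6667 [-2.33585757  0.80473894  2.46003698] [-0.03324841  0.6161488  -0.04029537]
tool axis at 0.0 [228.20608227 124.50594037]
tool axis at 0.06 [226.72454369 246.35367866]
tool axis at 0.07 [226.48599889 265.97256942]
knob x -0.011 [290.01891233 220.6103506 ]
knob x -0.005 [304.22289096 218.70525651]
knob x 0 [316.0402588  217.12026415]
```

View pics/b2.png

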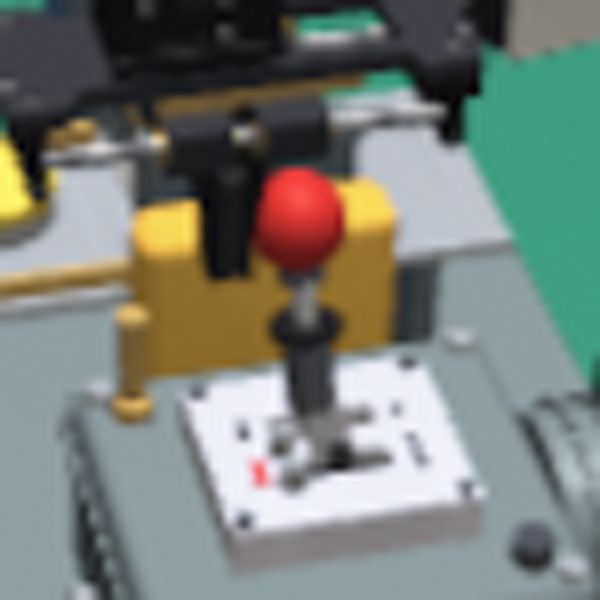

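The enlarged view shows the finger pair only about 19 mm deep at the tip, spanning x 205–250. The knob centre is at (299,219), so knob x ≈ -7 mm. I'll push about 7 mm more.

Emit:
drive_tool(
  commands=[
    [0,0.2,0,0,0,0,0],
    [0,0.2,0,0,0,0,0],
    [0,0.2,0,0,0,0,0],
    [0,0.1,0,0,0,0,0],
    [0,0,0,0,0,0,0],
    [0,0,0,0,0,0,0],
  ],
)

```text
time_s: 5.17
tool_pos: [0.4869, -0.0008, 0.2872]
tool_rot: [180.0, -0.0, 86.6]
force: [-1.8, -0.2, 1.4]
grip_width: 0.0006
```

```bash
cat >> h.py <<'E'
def see(n):
    c=env.read_camera("side"); i=c["img"][150:225,225:300]
    cv2.imwrite(f"pics/{n}.png",cv2.resize(i,(600,600),interpolation=cv2.INTER_CUBIC))
    o=env.get_obs();print(o["time_s"],"F",mach(o["tool_pos"]).round(1),o["tool_pos"].round(4),"f",o["force"].round(1))
def kpx(u,v,dbg=None):
    c=env.read_camera("side"); u=225+(u+.5)/8-.5; v=150+(v+.5)/8-.5; z=.236
    for _ in range(20):
        p=plane(c,u,v,z); q=mach(p)/1000; z=.075+np.sqrt(max(.165**2-q[0]**2-q[1]**2,0))
    print("knob mach",(q*1000).round(1),"shift",np.arcsin(q[0]/.165).round(3),"sel",np.arctan2(-q[1],z-.075).round(3))
E
python3 -c "
from h import *; see('c')"
```

```text
5.2167 F [-30.1  31.5] [ 0.4868 -0.0008  0.2871] f [-1.   1.2  2. ]
```

View pics/c.png

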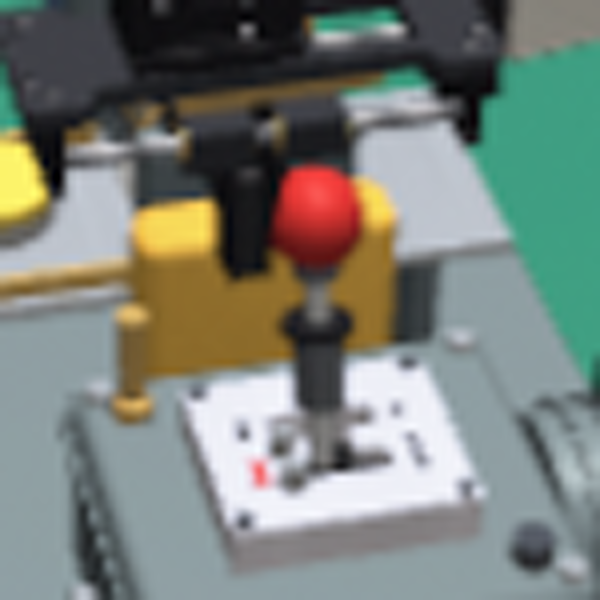

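Neutral is reached: the knob is at (316,216), and the predicted position for x = 0 is (316,217). Now I go round to the knob's left side.

Emit:
drive_tool(
  commands=[
    [0,-0.8,0,0,0,0,0],
    [0,-0.7,0,0,0,0,0],
    [1.5,0,0,0,0,0,0],
    [1.5,0,0,0,0,0,0],
    [1.5,0,0,0,0,0,0],
    [0,0,0,0,0,0,0],
    [0,1.5,0,0,0,0,0],
    [0,1.5,0,0,0,0,0],
    [0,1.5,0,0,0,0,0],
    [0,0,0,0,0,0,0],
    [0,0,0,0,0,0,0],
  ],
)

```text
time_s: 6.13
tool_pos: [0.519, 0.0412, 0.2869]
tool_rot: [-180.0, 0.1, 86.6]
force: [-0.8, -0.1, -0.1]
grip_width: 0.0004
```

```bash
python3 -c "
from h import *; see('d')"
```

```text
6.1833 F [-0.9 75.6] [0.5186 0.0415 0.287 ] f [-0.2 -0.7 -0. ]
```

View pics/d.png

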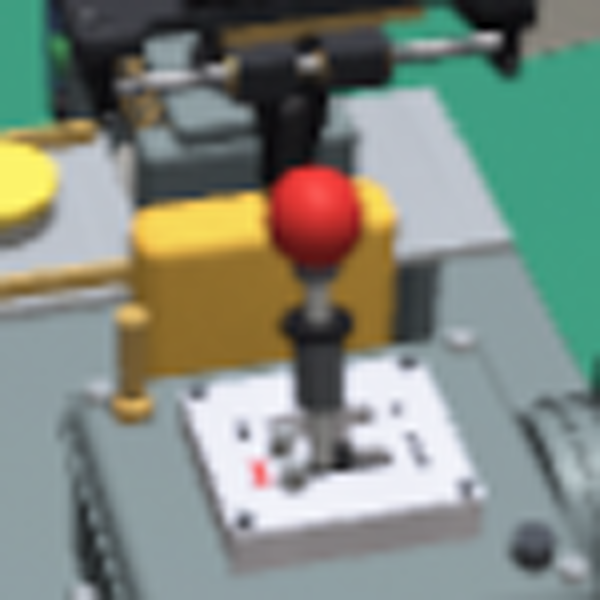

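The knob is unmoved and the fingers are beyond it, on its left. I push right, watching the force.

Emit:
drive_tool(
  commands=[
    [-0.4,0,0,0,0,0,0],
    [-0.4,0,0,0,0,0,0],
    [-0.4,0,0,0,0,0,0],
    [-0.4,0,0,0,0,0,0],
    [-0.3,0,0,0,0,0,0],
    [-0.3,0,0,0,0,0,0],
    [-0.3,0,0,0,0,0,0],
  ],
)

```text
time_s: 6.77
tool_pos: [0.518, 0.0181, 0.2878]
tool_rot: [179.9, -0.1, 86.7]
force: [0.2, 4.2, 1.7]
grip_width: 0.0005
```

Emit:
drive_tool(
  commands=[
    [-0.3,0,0,0,0,0,0],
    [-0.3,0,0,0,0,0,0],
    [-0.3,0,0,0,0,0,0],
    [-0.3,0,0,0,0,0,0],
    [-0.3,0,0,0,0,0,0],
  ],
)

```text
time_s: 7.18
tool_pos: [0.517, 0.002, 0.2872]
tool_rot: [180.0, 0.0, 86.6]
force: [0.5, 3.3, 3.5]
grip_width: 0.0008
```

```bash
python3 -c "
from h import *; see('e')"
```

```text
7.2333 F [-0.2 35.2] [0.5169 0.0012 0.2872] f [0.9 2.4 0.7]
```

View pics/e.png

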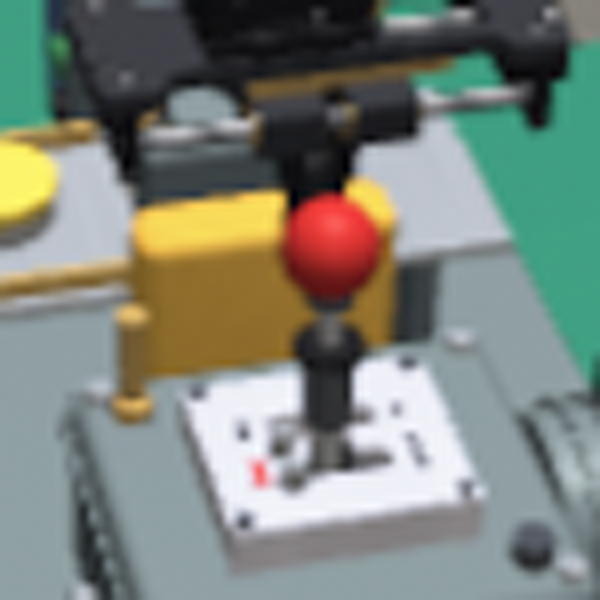

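It is moving freely, with the knob at (332,245) and about 3 N. I continue to the right.

Emit:
drive_tool(
  commands=[
    [-0.3,0,0,0,0,0,0],
    [-0.3,0,0,0,0,0,0],
    [-0.3,0,0,0,0,0,0],
    [-0.3,0,0,0,0,0,0],
    [-0.3,0,0,0,0,0,0],
    [-0.3,0,0,0,0,0,0],
    [-0.3,0,0,0,0,0,0],
    [-0.3,0,0,0,0,0,0],
  ],
)

```text
time_s: 7.9
tool_pos: [0.5155, -0.022, 0.2873]
tool_rot: [180.0, 0.0, 86.6]
force: [0.8, 3.0, 2.1]
grip_width: 0.0005
```

Emit:
drive_tool(
  commands=[
    [-0.3,0,0,0,0,0,0],
    [-0.3,0,0,0,0,0,0],
    [-0.2,0,0,0,0,0,0],
    [-0.2,0,0,0,0,0,0],
    [-0.2,0,0,0,0,0,0],
    [0,0,0,0,0,0,0],
  ],
)

```text
time_s: 8.4
tool_pos: [0.5147, -0.0341, 0.2871]
tool_rot: [-180.0, 0.0, 86.6]
force: [1.6, 1.7, 1.1]
grip_width: 0.0001
```

```bash
python3 -c "
from h import *; see('f')"
```

```text
8.45 F [-0.3 -0.1] [ 0.5147 -0.0341  0.287 ] f [1.3 1.7 0.9]
```

View pics/f.png

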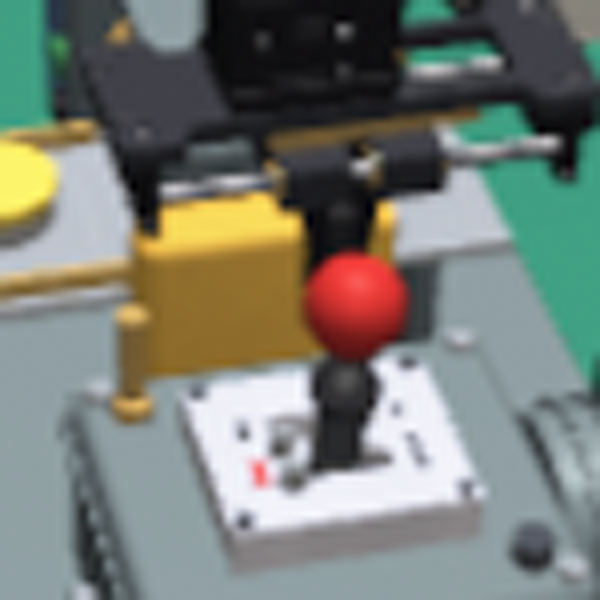

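```bash
python3 -c "
from h import *; kpx(356,305); kpx(358,307)"
```

```text
knob mach [ -0.1 -30.6] shift -0.0 sel 0.186
knob mach [  0.4 -31.7] shift 0.003 sel 0.193
```

The knob measures (0, -31) mm, select ≈ 0.19, so it is across. I nudge 1 mm more, then go round behind it.

Emit:
drive_tool(
  commands=[
    [-0.1,0,0,0,0,0,0],
    [0,0,0,0,0,0,0],
    [0.8,0,0,0,0,0,0],
    [0.7,0,0,0,0,0,0],
    [0,-1.5,0,0,0,0,0],
    [0,-1.5,0,0,0,0,0],
    [0,-1.5,0,0,0,0,0],
    [0,-1,0,0,0,0,0],
    [0,0,0,0,0,0,0],
    [-1.6,0,0,0,0,0,0],
    [-1.5,0,0,0,0,0,0],
    [-1.5,0,0,0,0,0,0],
    [0,0,0,0,0,0,0],
    [0,0,0,0,0,0,0],
  ],
)

```text
time_s: 9.72
tool_pos: [0.4585, -0.0623, 0.2873]
tool_rot: [180.0, -0.0, 86.6]
force: [-0.6, 1.1, -0.3]
grip_width: 0.0008
```

```bash
python3 -c "
from h import *; see('g')"
```

```text
9.7667 F [-54.8 -30.9] [ 0.4584 -0.0615  0.2872] f [-1.1  0.6 -0. ]
```

View pics/g.png

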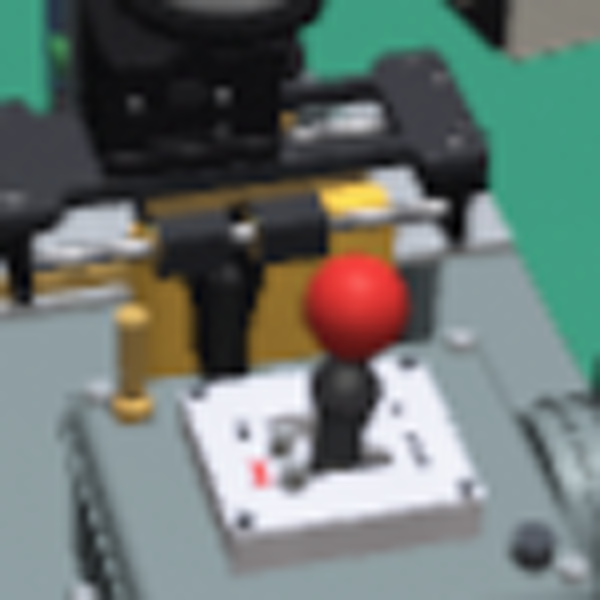

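The fingers are behind the knob, at (222,320), and the knob is still at (357,306). I push forward.

Emit:
drive_tool(
  commands=[
    [0,0.6,0,0,0,0,0],
    [0,0.6,0,0,0,0,0],
    [0,0.4,0,0,0,0,0],
    [0,0.3,0,0,0,0,0],
    [0,0.3,0,0,0,0,0],
    [0,0.3,0,0,0,0,0],
    [0,0.3,0,0,0,0,0],
    [0,0.3,0,0,0,0,0],
  ],
)

```text
time_s: 10.43
tool_pos: [0.4889, -0.064, 0.2875]
tool_rot: [-179.9, -0.0, 86.6]
force: [-3.4, 1.2, 4.4]
grip_width: 0.0002
```

Emit:
drive_tool(
  commands=[
    [0,0.3,0,0,0,0,0],
    [0,0.3,0,0,0,0,0],
    [0,0.3,0,0,0,0,0],
    [0,0.3,0,0,0,0,0],
    [0,0.3,0,0,0,0,0],
  ],
)

```text
time_s: 10.85
tool_pos: [0.5043, -0.065, 0.2873]
tool_rot: [180.0, 0.0, 86.6]
force: [-3.8, 0.4, 2.7]
grip_width: 0.0005
```

```bash
python3 -c "
from h import *; see('i')"
```

```text
10.9 F [ -8.4 -31.6] [ 0.5047 -0.0651  0.2872] f [-2.4 -0.8  2.8]
```

View pics/i.png

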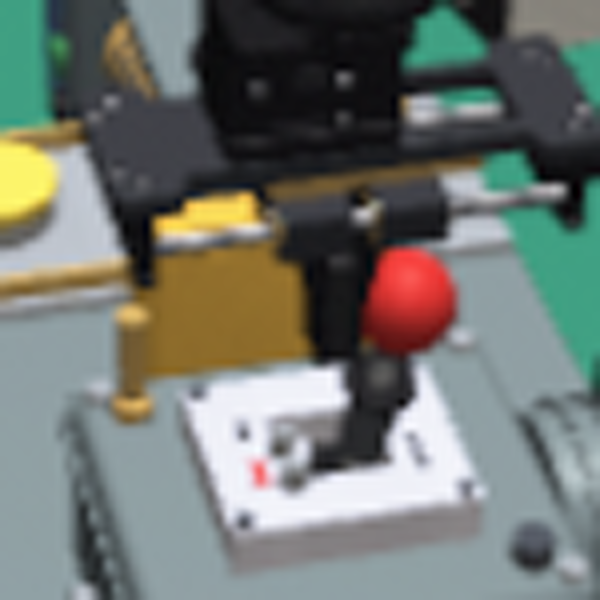

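Well inside the right-hand leg: knob at (407,301), force about 4 N. I finish slowly.

Emit:
drive_tool(
  commands=[
    [0,0.3,0,0,0,0,0],
    [0,0.3,0,0,0,0,0],
    [0,0.3,0,0,0,0,0],
    [0,0.3,0,0,0,0,0],
    [0,0.2,0,0,0,0,0],
    [0,0.1,0,0,0,0,0],
    [0,0,0,0,0,0,0],
  ],
)

```text
time_s: 11.48
tool_pos: [0.5188, -0.0658, 0.2867]
tool_rot: [-179.9, 0.0, 86.6]
force: [-3.1, 0.7, -1.1]
grip_width: 0.0006
```

Emit:
drive_tool(
  commands=[
    [0,0.1,0,0,0,0,0],
    [0,0.1,0,0,0,0,0],
    [0,0.1,0,0,0,0,0],
    [0,0.1,0,0,0,0,0],
  ],
)

```text
time_s: 11.82
tool_pos: [0.5225, -0.0659, 0.2867]
tool_rot: [-179.9, -0.0, 86.6]
force: [-3.9, 0.2, -3.6]
grip_width: 0.0003
```

```bash
python3 -c "
from h import *; see('j')"
```

```text
11.8667 F [  9.8 -31.4] [ 0.5229 -0.0659  0.2869] f [-3.2 -0.1 -2. ]
```

View pics/j.png

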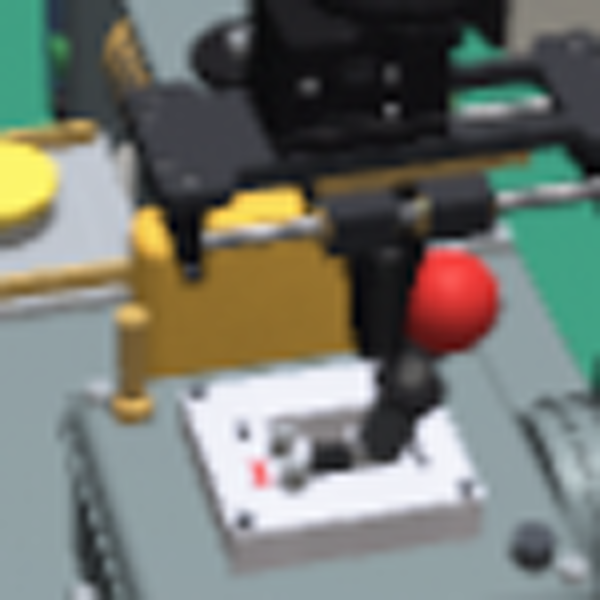

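No stop felt yet. I go on in 1 mm steps until the force rises.

Emit:
drive_tool(
  commands=[
    [0,0.1,0,0,0,0,0],
    [0,0.1,0,0,0,0,0],
    [0,0,0,0,0,0,0],
  ],
)

```text
time_s: 12.12
tool_pos: [0.5252, -0.066, 0.2873]
tool_rot: [180.0, -0.0, 86.7]
force: [-3.2, 0.5, -2.5]
grip_width: 0.0007
```

```bash
python3 -c "
from h import *; o=env.get_obs(); print(mach(o['tool_pos']),o['force'])"
```

```text
[ 12.12794268 -31.33842134] [-3.16179572  0.54588803 -2.49584955]
```

Emit:
drive_tool(
  commands=[
    [0,0.1,0,0,0,0,0],
    [0,0.0,0,0,0,0,0],
  ],
)

```text
time_s: 12.28
tool_pos: [0.5261, -0.0661, 0.2873]
tool_rot: [180.0, -0.0, 86.7]
force: [-2.3, 0.6, -3.2]
grip_width: 0.0005
```

Emit:
drive_tool(
  commands=[
    [0,0.1,0,0,0,0,0],
    [0,0.0,0,0,0,0,0],
  ],
)

```text
time_s: 12.45
tool_pos: [0.5269, -0.0661, 0.2872]
tool_rot: [-180.0, -0.0, 86.7]
force: [-4.6, 0.7, -2.5]
grip_width: 0.0011
```

```bash
python3 -c "
from h import *; see('k')"
```

```text
12.5 F [ 13.7 -31.4] [ 0.5268 -0.0661  0.2872] f [-4.3  1.2 -1.4]
```

View pics/k.png

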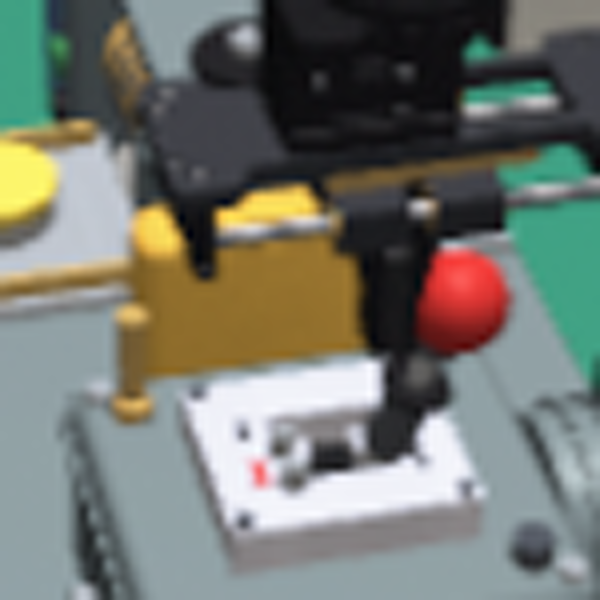

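```bash
python3 -c "
from h import *; kpx(460,301); kpx(462,302)"
```

```text
knob mach [ 43.2 -30. ] shift 0.265 sel 0.19
knob mach [ 43.9 -30.5] shift 0.269 sel 0.193
```

Emit:
drive_tool(
  commands=[
    [0,0.1,0,0,0,0,0],
    [0,0.0,0,0,0,0,0],
  ],
)

```text
time_s: 12.77
tool_pos: [0.5275, -0.0662, 0.2871]
tool_rot: [-179.9, -0.0, 86.7]
force: [-5.9, 1.6, -1.8]
grip_width: 0.0006
```

Emit:
drive_tool(
  commands=[
    [0,0.1,0,0,0,0,0],
    [0,0.0,0,0,0,0,0],
  ],
)

```text
time_s: 12.93
tool_pos: [0.528, -0.0662, 0.2871]
tool_rot: [-179.8, -0.0, 86.6]
force: [-7.1, 1.7, -0.4]
grip_width: 0.0008
```

Emit:
drive_tool(
  commands=[
    [0,0.1,0,0,0,0,0],
    [0,0.1,0,0,0,0,0],
    [0,0.0,0,0,0,0,0],
  ],
)

```text
time_s: 13.18
tool_pos: [0.529, -0.0663, 0.2869]
tool_rot: [-179.7, -0.0, 86.6]
force: [-10.9, 1.3, 1.5]
grip_width: 0.0005
```

The force rose to 11 N, so the lever is on its stop. I back off, lift clear and look.

Emit:
drive_tool(
  commands=[
    [0,-0.5,0,0,0,0,0],
    [0,-1.0,0,0,0,0,0],
    [0,-1.5,0,0,0,0,0],
    [0,-1.5,0,0,0,0,0],
    [0,0,-2,0,0,0,0],
    [0,0,-3,0,0,0,0],
    [0,0,-3,0,0,0,0],
    [0,0,-2,0,0,0,0],
    [1.5,0,0,0,0,0,0],
    [3,0,0,0,0,0,0],
    [3,0,0,0,0,2,0],
    [3,0,0,0,0,0,0],
    [3,0,0,0,0,0,0],
    [3,0,0,0,0,0,0],
    [3,0,0,0,0,0,0],
    [3,0,0,0,0,0,0],
    [2,0,0,0,0,0,0],
    [0,0,0,0,0,0,0],
    [0,0,0,0,0,0,0],
  ],
)

```text
time_s: 14.77
tool_pos: [0.5073, 0.1817, 0.3881]
tool_rot: [179.8, -0.1, 84.8]
force: [0.7, -0.1, 0.4]
grip_width: 0.0002
```

```bash
python3 -c "
from h import *; see('l')
c=env.read_camera('top'); cv2.imwrite('pics/l2.png',cv2.resize(c['img'][145:225,240:320],(600,600),interpolation=cv2.INTER_CUBIC))
cv2.imwrite('pics/l3.png',env.read_camera('side')['img'])"
```

```text
14.8167 F [-20.5 213.1] [0.5073 0.18   0.3882] f [ 0.8  0.2 -0. ]
```

View pics/l.png

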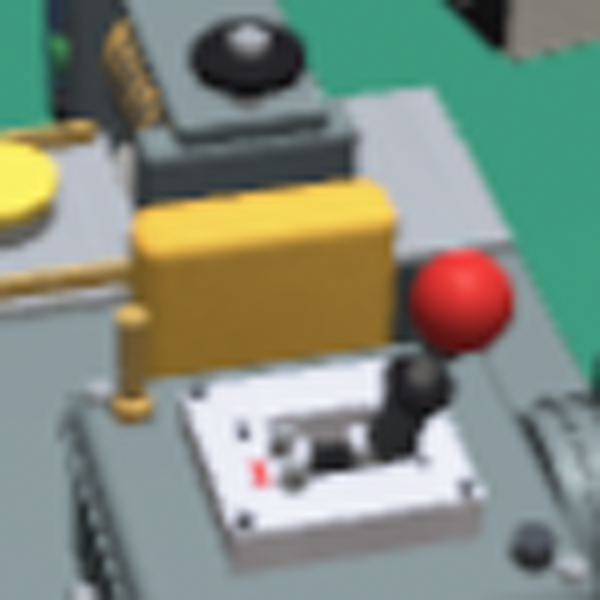

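View pics/l2.png

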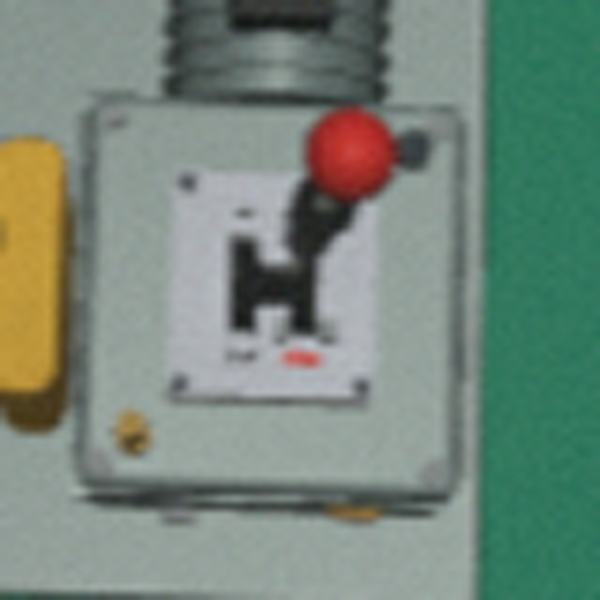

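View pics/l3.png

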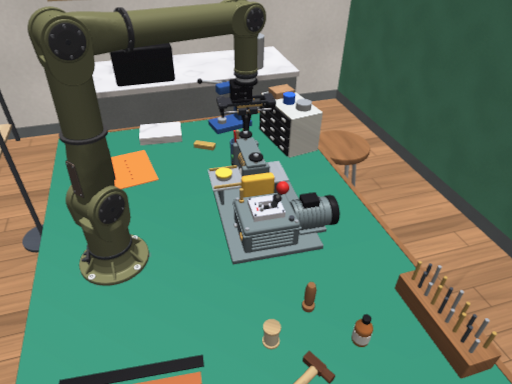

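```bash
python3 - <<'E'
from h import *
kpx(462,301)
t=env.read_camera("top"); s=env.read_camera("side")
T=lambda p:(240+(p[0]+.5)/7.5-.5,145+(p[1]+.5)/7.5-.5)
S=lambda p:(225+(p[0]+.5)/8-.5,150+(p[1]+.5)/8-.5)
k=tri([ray(t,*T((351,153))),ray(s,*S((462,301)))]); print(k,mach(k))
E
```

```text
knob mach [ 44.1 -29.9] shift 0.27 sel 0.189
[ 0.55712021 -0.06640767  0.2310634 ] [ 43.98770691 -29.82366109]
```

Both cameras put the knob at about (44, -30) mm and 231 mm high. That is at or just past the nominal third position of (41, -32), and it agrees with the stop I felt. The stamp, tin and other items stand as before, and the arm is clear.

```bash
python3 -c "
from h import *; print(env.sign_off())"
```

```text
the job is handed in; nothing more can be done
None
```

The lever is in third gear and the job is handed in, at about 15 s of the 67 s allowed. With the fingers shut I pushed the knob forward to neutral from behind, right through the channel from its left side, then forward until it met its stop.

- **Forces:** sampled at the ends of moves, the tool force was about 4–6 N while pushing. I let it rise to 11 N at the stop to confirm the lever was home.
- **Position:** after the arm was clear, both cameras put the knob about 44 mm forward, 30 mm right and 231 mm high. Nominal home is 41, 32 and about 232 mm. The 2–3 mm difference is about the size of the calibration error and my own pixel-reading error.
- **Surroundings:** in the last pictures the ring looked down, though I did not measure it. The stamp, wax tin and the other items I could see stood where they were, and the arm was touching nothing.

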